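Label the granola box and clip its lid

TASK

Get the granola box ready for the shelf: take the orange carrot label out of the wooden stand and slide it upright all the way down into the metal label pocket on the box, and fold both orange lid clips down flat against the box's sides. Leave the blue berry label in the stand, and do not disturb the cup, the honey jar or the scoop.

Things in the scene. Friction and masses are not known exactly. Their poses are not given: they have to be found in the camera images.
- box: white storage box, wooden lid already on, fixed to the counter. 100 (x) by 150 (y) mm; the lid is 106 by 156 mm, its top 78 mm above the counter. Origin: centre of the underside. z up; +x points to the face with the label pocket; clips on the +y and -y sides. It may stand left or right on the counter, turned up to 0.35 rad.
- pocket_mouth (a point): centre of the mouth of the aluminium label pocket, 70.25 mm from the box origin along box x, 70 mm above the counter; axes as the box's. The slot is 12.5 (x) by 67 mm (y) inside, 45 mm deep to a closed floor 25 mm above the counter, with flared lips 5 mm higher than this point. Walls 4 mm, towards the box 14 mm.
- carrot_label_centre (a point): centre of the carrot label, a rigid wooden plaque 10 mm thick (its x), 64 wide (y), 105 tall (z, up), 45 g: orange top band, a carrot on each face, both faces alike. It stands loose in a stand slot that hides its lowest 30 mm, its foot 8 mm above the counter. Fully in the pocket, this centre is 7.5 mm above pocket_mouth and its top 52 mm above the lid; hold it high by its two faces.
- stand: dark wooden label stand, fixed, 60 (x) by 170 (y) by 38 mm high, two open-topped slots end to end along y, centred 41 mm either side of its origin, each 12.5 by 67 mm and 30 mm deep. Origin: centre of the underside, z up. Either label may be in either slot; their axes are parallel to the stand's.
- berry_label_centre (a point): centre of the other label, same size and mass, with a blue band and blue berries; it stays in its slot of the stand.
- clip_left (a joint): orange clip on the box's +y side, rad: 0 = down flat against the side, 1.57 = straight out, 2.0 = upper stop. A plate 44 mm wide (along box x), 34 mm from hinge to free end, 4 mm thick; when down, its outer face is 4 mm outside the hinge line. Slightly stiff (0.03 N m): it stays where it is left; pushing it down on its upper side takes 1 to 3 N.
- clip_right (a joint): the same for the clip on the box's -y side.
- clip_left_hinge (a point): middle of the hinge line of the +y clip, at the lid's rim, 80 mm from the box's centre plane, 72 mm above the counter; axes as the box's, hinge line along x.
- clip_right_hinge (a point): middle of the hinge line of the -y clip, likewise.
- cup_centre (a point): centre of a white cup, 84 mm across, 60 mm tall, 30 mm above the counter; leave it alone.
- honey_centre (a point): centre of an amber honey jar, 64 mm across, 95 mm tall; leave it alone.
- scoop_centre (a point): middle of a small wooden scoop lying on the counter, about 155 mm long along its x, 50 mm wide, 28 mm high; leave it alone.
Not all that is in view belongs to the job. Leave any green or turquoise look-alike of the part that bears carrot_label_centre alone. What is shaped like the box but green is not meant.

How it is judged (in metres and radians):
At the end, for the whole second after the job is handed in: The carrot label stands upright in the pocket (within 0.12 rad), its centre within 6 mm of the pocket's centre seen from above and its foot within 4 mm of the pocket floor; both clips are within 0.2 rad of flat against the sides; the berry label is within 15 mm of where it stood (z of carrot_label_centre in the frame of pocket_mouth between 0.003 and 0.0115 m and horizontal distance between carrot_label_centre and pocket_mouth below 0.006 m and angle between carrot_label_centre's own z axis and vertical below 0.12 rad and value of joint each of clip_left, clip_right below 0.2 rad and distance of berry_label_centre from where it was at the start of the episode below 0.015 m); the robot touches nothing.
It fails at once if the berry label is pulled out or knocked over (distance of berry_label_centre from where it was at the start of the episode above 0.025 m or angle between berry_label_centre's own z axis and vertical above 0.4 rad).
It fails at once if the cup, honey jar or scoop is pushed more than 30 mm or tipped over (distance of any of cup_centre, honey_centre, scoop_centre from where it was at the start of the episode above 0.03 m or angle between any of cup_centre, honey_centre's own z axis and vertical above 0.6 rad).
It also fails if it takes over 59 s, if anything falls off the work surface, if the arm or the gripper's body presses on something with over 40 N, if the wrist force passes 120 N, or if a joint passes its speed limit or range.

ROBOT

A 6-joint arm with a two-finger parallel gripper is mounted at the origin on the work surface. World frame = base frame: x ahead of the robot, y to its left, z up, the work surface at z = 0. Lengths are in mm, angles in rad, forces in N, time in s.
With the tool pointing down it reaches from about 300 to 775 mm from the base axis. Payload 14.6 kg.
Tool frame: the origin (TCP) lies at the very end of the fingers, on their centre line; the grasp point (between the pads) lies 19 mm behind it; z points along the fingers, y is the line along which they close (so a half turn about z gives the same grasp; the last joint's range is limited). The gripper opens to 94 mm and grips with 3 to 60 N. Pads are 16 mm wide; open, the fingers measure 119 mm over their backs; the gripper's body (75 mm by 177 mm) begins 78 mm behind the grasp point.
Start: joints at [1.149, 0.3, 1.521, -0, 1.321, -0.067], TCP at [191.068, 515.735, 205.446] pointing down, gripper open.
Joint ranges: [-3.03, 3.03], [-0.79, 2.21], [0.23, 2.52], [-1.04, 4.18], [0, 3.07], [-2.55, 2.55]. Speed limits (rad/s): [2.22, 2.22, 2.57, 3.14, 3.14, 3.14].

INTERFACE

Orientations are given as [roll, pitch, yaw] about the fixed x, y, z axes, in that order (R = Rz(yaw) Ry(pitch) Rx(roll)).
In Python, from cell import manip, optics gives the robot as it stands.
- The arm moves only by the shell command python3 -m crank 'ROWS' [FORCE]. ROWS is JSON, a list of rows, each a list of 7 numbers: the opening in per cent of the stroke, from 0 (shut) to 100 (fully open), then the shift along the tool's x, y, z in mm, then the turn, a rotation vector about the tool's x, y, z in rad. A call has 1 to 10 rows; each row is the pose to reach, as a shift and turn from the pose commanded when the call began, along the tool's axes at that moment; what a row does not reach only later rows make up. A row lasts 1/10 s, in which the tool goes at most 50 mm and 8.59 degrees, less where a joint would pass 70% of its speed; a pose out of reach is approached as far as the arm can. A call with a gripper value outside its range is refused whole. The fingers move at their own pace and stop on an object; FORCE is the grip in N (left out, the last holds). Time passes only in rows, so rows that repeat a pose let the fingers close. It gives the time, the measured TCP pose, the force, the opening and the grip force at its end, in the units of the state.
- manip.read_state(): the state, without advancing time (a new reading comes with each control period).
- optics.camera(name): name is "side" or "top"; returns (picture, depth): 400x640x3 uint8, red, green, blue; 400x640 float32, mm along the optical axis (not along the pixel's ray), 0 where there is no reading.
- optics.calibration(name): a dict with "camera_matrix" (3x3 intrinsics, pixels), "k1" (the pictures are not rectified: a ray, as slopes to the right and down, at radius r is drawn at 1 + k1 r^2 times it, then the intrinsics apply), "R" (3x3) and "t" (3): a world point X has camera coordinates R X + t. Camera axes: x right, y down, z forward; pixel columns grow to the right and rows downward; lengths in mm; the calibration is good to about 2 mm. A picture is of the moment at which its call begins. calibration takes no time and is no camera call.
- manip.sign_off(): hands the job in; it is judged then, once.
The state is a dict: "clock": time; "joints": joint angles; "qd": joint speeds; "effort": joint torques, N m; "eef_pos": TCP position; "eef_rot": TCP orientation; "wrist_force": force on the tool from outside, world axes, zero at the start; "moment": the same for the moment, N m; "finger_gap": finger opening in mm; "finger_force": force on a finger pad.
Only numpy, scipy, OpenCV 4.12 (cv2) and the standard library are available. Lean on these libraries where they do the work, as an engineer would, in place of code of your own. Each camera call takes 0.05 s, during which the arm holds its last target. There are 200 camera calls.

## Working session

There is one attempt and no reset: what is moved stays moved. The work goes in short steps, Python scripts to look and compute and a shell command to move; the robot and the scene stay as the last step left them, time stands still between calls to the robot, and variables do not carry over. Pictures are saved under pics/ and viewed, at most 10 in all, crops included, and the job is handed in when it is done.

```bash
ls; mkdir -p pics
python3 - <<'E'
from cell import manip, optics
import cv2,numpy as np
print(manip.read_state())
for n in ("side","top"):
    p,d=optics.camera(n); cv2.imwrite(f"pics/{n}0.png",p[:,:,::-1]); np.save(f"{n}0.npy",d); np.save(f"{n}0p.npy",p)
    c=optics.calibration(n); print(n,c)
E
```

```text
pics
{'clock': 0.0, 'joints': array([ 1.14942690e+00,  3.00477687e-01,  1.52159140e+00, -2.90228155e-05,
        1.32072677e+00, -6.65847321e-02]), 'qd': array([ 9.04105683e-04, -7.91418603e-05, -1.27081168e-04,  3.73185008e-04,
       -1.14815268e-03, -3.77570104e-05]), 'effort': array([ 2.34013634e-03, -5.31807876e+01, -3.52752793e+01,  7.09980517e-02,
        2.41208839e-02, -1.26974728e-04]), 'eef_pos': array([190.95281533, 515.49413959, 204.87836245]), 'eef_rot': array([-3.14039025e+00, -5.20065990e-05,  2.78681513e+00]), 'wrist_force': array([-0.97589406, -0.04640513, -0.65706351]), 'moment': array([ 0.0640586 ,  0.02195835, -0.02099517]), 'finger_force': 0.0, 'finger_gap': 94.06323655039753}
side {'camera_matrix': array([[371.05844932,   0.        , 317.83188027],
       [  0.        , 371.05844932, 201.06367794],
       [  0.        ,   0.        ,   1.        ]]), 'k1': -0.023887254533337114, 'R': array([[ 0.74511892, -0.66690618, -0.0058269 ],
       [-0.50001707, -0.55283331, -0.66660202],
       [ 0.4413397 ,  0.49961133, -0.74539103]]), 't': array([-396.80438073,  325.7823997 ,  573.37469542])}
top {'camera_matrix': array([[380.78267838,   0.        , 314.12353267],
       [  0.        , 380.78267838, 192.50832869],
       [  0.        ,   0.        ,   1.        ]]), 'k1': -0.03737148924305132, 'R': array([[-0.01218688, -0.99991896,  0.00368201],
       [-0.98200244,  0.01127428, -0.18853143],
       [ 0.18847464, -0.00591335, -0.98206025]]), 't': array([-13.65565157, 526.86048204, 830.91520426])}
```

View pics/side0.png

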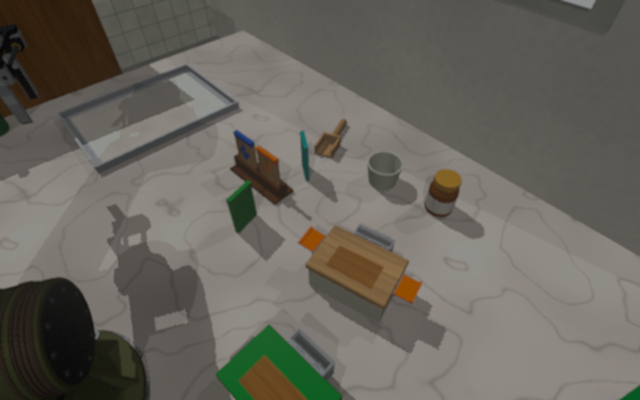

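View pics/top0.png

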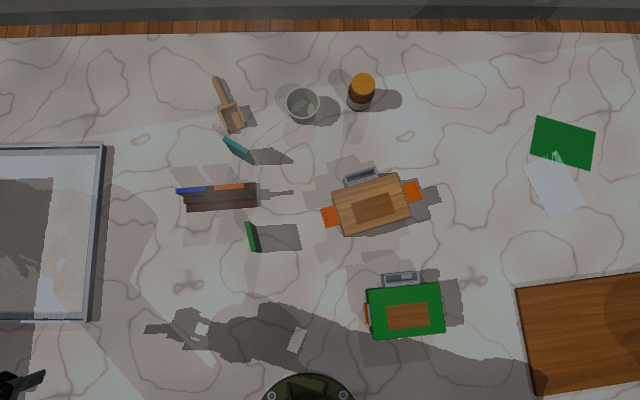

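The side view shows the wooden-lid box at (357,265) and the stand at (262,175). In the top view:
- **Box candidates:** the wooden-lid box at (372,205), the green box at (405,308) and a flat green sheet at (563,143). The wooden-lid one with orange clips at (330,216) and (412,190) and a pocket at (362,178) is the one meant.
- **Label candidates:** the orange-banded label in the stand at (236,186), the blue one at (193,190), the turquoise one at (237,148) and the green one at (250,237). The orange-banded one in the stand is the carrot label.

Next I'll measure and make one enlarged crop.

```bash
cat > h.py <<'E'
import numpy as np,cv2
from cell import optics
def cloud(name,d):
    c=optics.calibration(name);K=c["camera_matrix"];v,u=np.mgrid[:d.shape[0],:d.shape[1]]
    xd=(u-K[0,2])/K[0,0];yd=(v-K[1,2])/K[1,1];x,y=xd.copy(),yd.copy()
    for _ in range(6):
        s=1+c["k1"]*(x*x+y*y);x,y=xd/s,yd/s
    P=np.stack([x*d,y*d,d],-1)
    return (P-c["t"])@c["R"]   # R^T (P-t)
def rect(pts):
    (c,(w,h),a)=cv2.minAreaRect(pts[:,:2].astype(np.float32)); b=cv2.boxPoints((c,(w,h),a))
    e=[b[1]-b[0],b[2]-b[1]]; l=max(e,key=np.linalg.norm)
    return np.round(c,1),np.round(sorted((w,h)),1),round(float(np.arctan(-l[0]/l[1])),3) # yaw with long axis = y
E
python3 - <<'E'
from h import *
for n in ("top","side"):
    W=cloud(n,np.load(n+"0.npy"));p=np.load(n+"0p.npy").astype(int);hsv=cv2.cvtColor(p.astype(np.uint8),cv2.COLOR_RGB2HSV)
    H,S=hsv[...,0],hsv[...,1];z=W[...,2]
    roi=lambda a:(slice(a[1],a[3]),slice(a[0],a[2]))
    B,ST=((300,155,445,250),(160,165,275,225)) if n=="top" else ((290,215,430,310),(220,125,300,210))
    def rep(nm,r,m):
        m=m[roi(r)];q=W[roi(r)][m]
        if len(q)<8: print(n,nm,len(q));return
        print(n,nm,len(q),rect(q),"z",np.percentile(q[:,2],[2,50,98]).round(1),"mean",q.mean(0).round(1))
    org=(H<14)&(S>190)
    rep("lid",B,(z>72)&(z<84)&~org)
    r=W[roi(B)];lid=r[(r[...,2]>72)&(r[...,2]<84)&~org[roi(B)]]
    yy=lid[:,1].mean()
    rep("clipL",B,org&(W[...,1]>yy)); rep("clipR",B,org&(W[...,1]<yy))
    rep("pocket",B,(S<60)&(z>60)&(z<90))
    rep("carrot top",ST,(H<16)&(S>150)&(z>105)&(z<120)); rep("berry top",ST,(H>100)&(H<130)&(S>100)&(z>105)&(z<120))
    rep("stand top",ST,(z>33)&(z<43))
p=np.load("top0p.npy")[...,::-1];s=np.load("side0p.npy")[...,::-1]
f=lambda im,a:cv2.resize(im[a[1]:a[3],a[0]:a[2]],(400,300),interpolation=cv2.INTER_CUBIC)
cv2.imwrite("pics/crop.png",np.vstack([np.hstack([f(p,(160,150,280,240)),f(p,(310,160,430,250))]),np.hstack([f(s,(210,115,330,205)),f(s,(290,215,430,320))])]))
E
```

```text
top lid 3565 (array([ 508.5, -142.4]), array([134.8, 225.7]), 0.29) z [73.2 77.9 81.2] mean [ 497.  -147.3   77.8]
top clipL 264 (array([467.4, -53.3]), array([30.8, 42.7]), -1.277) z [75.2 79.  84.6] mean [467.2 -53.2  79.3]
top clipR 158 (array([ 526.1, -251.6]), array([42.8, 60.4]), 0.301) z [72.3 76.1 79.4] mean [ 522.9 -241.5   74.7]
top pocket 307 (array([ 508.4, -142.1]), array([134.8, 163.3]), 0.29) z [61.7 72.  77.5] mean [ 553.6 -130.    71.5]
top carrot top 128 (array([530.4, 164.8]), array([10.6, 63.3]), 0.053) z [110.9 113.7 116.1] mean [530.1 162.7 113.5]
top berry top 140 (array([524.1, 246.8]), array([11.1, 63.7]), 0.061) z [111.1 113.6 116.1] mean [524.1 248.5 113.5]
top stand top 389 (array([499.3, 205.6]), array([ 90.2, 166. ]), 0.022) z [34.2 38.2 42.1] mean [520.8 199.5  38.2]
side lid 5463 (array([ 508. , -143.6]), array([135.2, 227.2]), 0.293) z [73.4 77.7 80.4] mean [ 494.2 -153.2   77.6]
side clipL 40 (array([467.7, -55.4]), array([29.6, 39.8]), -1.317) z [74.3 78.2 83.5] mean [465.8 -53.5  78.7]
side clipR 18 (array([ 521. , -240.4]), array([31.1, 40.4]), -1.288) z [75.4 76.2 78.1] mean [ 522.2 -244.7   76.5]
side pocket 413 (array([ 504.9, -128.8]), array([134.8, 189.8]), 0.309) z [60.4 70.6 77.2] mean [ 552.7 -127.8   70.1]
side carrot top 133 (array([528.3, 163.4]), array([12.3, 66.5]), 0.03) z [105.3 111.8 113.6] mean [527.8 160.  111.1]
side berry top 105 (array([523. , 244.2]), array([11.3, 63.5]), 0.095) z [106.2 111.6 114.2] mean [522.6 241.1 111.3]
side stand top 385 (array([484.9, 201.7]), array([112.8, 166. ]), 0.065) z [33.6 36.9 42.3] mean [516.8 188.5  37.2]
```

View pics/crop.png

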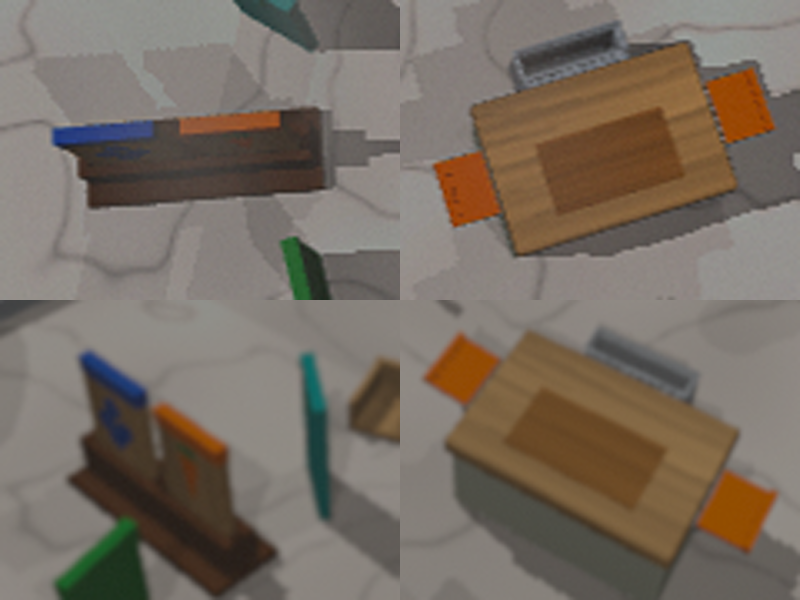

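The crop confirms it. The orange-banded carrot label is in the right-hand slot of the stand, and the box has a wooden lid, orange clips standing out and a grey pocket. Next I'll fit the lid and pocket more cleanly and work out the first move.

```bash
cat >> h.py <<'E'
from scipy.spatial.transform import Rotation as Ro
def go(x,y,z,yaw):
    from cell import manip
    s=manip.read_state();R=Ro.from_euler('xyz',s["eef_rot"]);T=Ro.from_euler('xyz',[np.pi,0,yaw])
    print("shift",(R.inv().apply(np.array([x,y,z])-s["eef_pos"])).round(1),"turn",(R.inv()*T).as_rotvec().round(3))
E
python3 - <<'E'
from h import *
for n,B in (("top",(300,155,445,250)),("side",(290,215,430,310))):
    W=cloud(n,np.load(n+"0.npy"));hsv=cv2.cvtColor(np.load(n+"0p.npy"),cv2.COLOR_RGB2HSV);H,S,z=hsv[...,0],hsv[...,1],W[...,2]
    sl=(slice(B[1],B[3]),slice(B[0],B[2]))
    m=((z>70)&(z<86)&(S>70)&~((H<14)&(S>190)))[sl].astype(np.uint8); m=cv2.morphologyEx(m,cv2.MORPH_OPEN,np.ones((5,5)))
    q=W[sl][m>0]; c,wh,a=rect(q); print(n,"lid",c,wh,a)
    R=np.array([[np.cos(a),-np.sin(a)],[np.sin(a),np.cos(a)]]); L=(W[...,:2]-c)@R
    print("pocket mouth",(c+R@[70.25,0]).round(1))
    k=(L[...,0]>55)&(L[...,0]<95)&(abs(L[...,1])<60)&(z>66)&(z<85)
    print("rim local", np.percentile(L[k],[1,50,99],axis=0).round(1).tolist(),k.sum())
go(529.5,164,160,np.pi/2+.065)
E
```

```text
top lid [ 494.2 -144.7] [105.9 159.4] 0.284
pocket mouth [ 561.6 -125. ]
rim local [[55.2, -40.4], [63.6, -3.4], [81.6, 35.7]] 251
side lid [ 496.8 -149.2] [110.5 222.2] 0.293
pocket mouth [ 564.1 -128.9]
rim local [[55.3, -36.0], [74.0, 1.9], [79.6, 39.4]] 316
shift [-439.5 -212.    45.1] turn [-1.000e-03  1.000e-03  1.151e+00]
```

```bash
r='[100,-439.5,-212,45,0,0,1.15]'; python3 -m crank '[[80,-439.5,-212,45,0,0,1.15],[80,-439.5,-212,45,0,0,1.15],[80,-439.5,-212,45,0,0,1.15],[80,-439.5,-212,45,0,0,1.15],[80,-439.5,-212,45,0,0,1.15],[80,-439.5,-212,45,0,0,1.15],[80,-439.5,-212,45,0,0,1.15],[80,-439.5,-212,45,0,0,1.15],[80,-439.5,-212,45,0,0,1.15],[80,-439.5,-212,45,0,0,1.15]]' 20
python3 -c "
from h import *
go(529.5,164,160,np.pi/2+.065)"
```

```text
clock: 1.1
eef_pos: [530.8, 162.0, 159.9]
eef_rot: [-3.141, 0.0, 1.636]
wrist_force: [-0.5, 0.4, -0.2]
finger_gap: 75.1
finger_force: 0.0
shift [ 2.1 -1.2 -0.1] turn [-0.001  0.    -0.   ]
```

```bash
python3 -m crank '[[45,2,-1,10,0,0,0],[45,2,-1,45,0,0,0],[45,2,-1,80,0,0,0],[45,2,-1,87,0,0,0],[20,2,-1,87,0,0,0],[0,2,-1,87,0,0,0],[0,2,-1,87,0,0,0],[0,2,-1,87,0,0,0],[0,2,-1,87,0,0,0],[0,2,-1,87,0,0,0]]' 25
python3 - <<'E'
from h import *
p,d=optics.camera("side"); q,e=optics.camera("top")
f=lambda im,a:cv2.resize(im[a[1]:a[3],a[0]:a[2],::-1],(400,400),interpolation=cv2.INTER_CUBIC)
cv2.imwrite("pics/grip.png",np.hstack([f(p,(210,80,340,210)),f(q,(160,120,290,250))]))
E
```

```text
clock: 2.1
eef_pos: [529.2, 166.4, 74.4]
eef_rot: [3.139, -0.0, 1.637]
wrist_force: [2.5, -0.6, 5.5]
finger_gap: 9.7
finger_force: 25.0
```

View pics/grip.png

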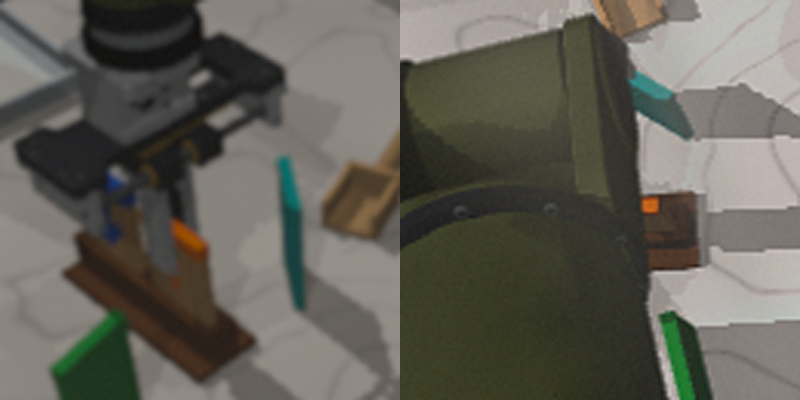

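Gripped: the gap is 9.7 mm and the fingers are near the label's centre. Lifting now.

```bash
python3 -c "
from h import *
from cell import manip;s=manip.read_state();print(s['eef_pos'],s['eef_rot'])"
python3 -m crank '[[0,0,0,-10,0,0,0],[0,0,0,-30,0,0,0],[0,0,0,-60,0,0,0],[0,0,0,-100,0,0,0],[0,0,0,-100,0,0,0]]'
python3 -c "
from h import *
go(562.5,-127.5,173,np.pi/2+.288)"
```

```text
[529.18975064 166.39419064  74.34419653] [ 3.13932286e+00 -4.00519789e-04  1.63685531e+00]
clock: 2.7
eef_pos: [529.9, 166.6, 178.3]
eef_rot: [3.135, -0.001, 1.637]
wrist_force: [0.1, 0.5, -0.5]
finger_gap: 10.0
finger_force: 25.0
shift [-295.6   13.1    5.1] turn [ 0.007 -0.    -0.222]
```

```bash
python3 -m crank '[[0,-40,2,2,0,0,-0.05],[0,-90,5,4,0,0,-0.1],[0,-140,7,5,0,0,-0.15],[0,-190,10,5,0,0,-0.22],[0,-240,12,5,0,0,-0.222],[0,-280,13,5,0,0,-0.222],[0,-295.5,13,5,0,0,-0.222],[0,-295.5,13,5,0,0,-0.222],[0,-295.5,13,5,0,0,-0.222]]'
python3 - <<'E'
from h import *
from cell import manip
p,d=optics.camera("side"); q,e=optics.camera("top")
np.savez("s1.npz",p=p,d=d,q=q,e=e)
s=manip.read_state();print(s['eef_pos'],s['eef_rot'])
f=lambda im,a:cv2.resize(im[a[1]:a[3],a[0]:a[2],::-1],(400,400),interpolation=cv2.INTER_CUBIC)
cv2.imwrite("pics/above.png",np.hstack([f(p,(290,140,450,300)),f(q,(290,100,450,260))]))
E
```

```text
clock: 3.6
eef_pos: [560.6, -126.9, 167.9]
eef_rot: [-3.141, -0.001, 1.859]
wrist_force: [0.2, 0.8, 0.4]
finger_gap: 9.9
finger_force: 25.0
[ 560.82024046 -126.3362977   168.29225505] [-3.14126261e+00 -4.06252621e-04  1.86030695e+00]
```

View pics/above.png

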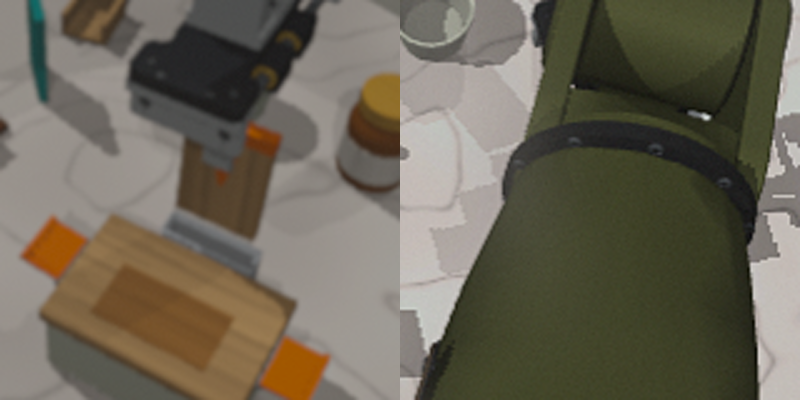

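The side view shows the label hanging upright over the pocket. Its face is at about px (379,215) and the pocket is at (375,237). I'll measure the label against the pocket within this one view.

Run:
```python
from h import *
a=.288;R=np.array([[np.cos(a),-np.sin(a)],[np.sin(a),np.cos(a)]])
D=np.load("s1.npz");W=cloud("side",D["d"]);hsv=cv2.cvtColor(D["p"],cv2.COLOR_RGB2HSV);S=hsv[...,1]
L=(W[...,:2]-[562.5,-127.5])@R; z=W[...,2];u=np.mgrid[:400,:640][1]
face=(abs(L[...,0])<15)&(abs(L[...,1])<50)&(z>98)&(z<170)
q=np.c_[L[face],z[face]]
for lo in range(100,165,10):
    m=(q[:,2]>lo)&(q[:,2]<lo+10); print(lo,m.sum(),"x",np.median(q[m,0]).round(1),"y",np.percentile(q[m,1],[1,99]).round(1))
m=q[:,2]<130; print("face yaw err",np.polyfit(q[m,1],q[m,0],1).round(4))
print("zmin",np.percentile(z[(abs(L[...,0])<12)&(abs(L[...,1])<25)&(z>85)],[0.5,2,5]))
for n,C in (("side0",np.load("side0.npy")),("top0",np.load("top0.npy"))):
    V=cloud(n[:-1],C);M=(V[...,:2]-[562.5,-127.5])@R;zz=V[...,2]
    k=(M[...,0]>-16)&(M[...,0]<25)&(abs(M[...,1])<50)&(zz>66)&(zz<80)
    print(n,"rim y",np.percentile(M[k][:,1],[1,99]).round(1))
    for yb in (-20,0,20):
        k2=(M[...,0]>-16)&(M[...,0]<25)&(abs(M[...,1]-yb)<8); o=np.argsort(M[k2][:,0]); t=np.c_[M[k2][:,0],zz[k2]][o]
        b=np.arange(-16,25,2); print(yb,[(int(x),int(np.max(t[(t[:,0]>=x)&(t[:,0]<x+2),1],initial=0))) for x in b])
```

```text
100 94 x -7.3 y [-32.9  29.6]
110 125 x -7.6 y [-33.  30.]
120 128 x -7.6 y [-32.7  28.9]
130 130 x -7.5 y [-32.6  29.9]
140 130 x -7.5 y [-32.9  30. ]
150 142 x -7.5 y [-32.7  29.8]
160 107 x -7.6 y [-32.9  30.3]
face yaw err [-0.0132 -7.4874]
zmin [101.86435141 104.87672447 108.86343614]
side0 rim y [-37.8  37.6]
-20 [(-16, 71), (-14, 74), (-12, 74), (-10, 68), (-8, 0), (-6, 0), (-4, 0), (-2, 0), (0, 0), (2, 0), (4, 73), (6, 74), (8, 74), (10, 0), (12, 0), (14, 0), (16, 0), (18, 0), (20, 0), (22, 0), (24, 0)]
0 [(-16, 0), (-14, 75), (-12, 74), (-10, 73), (-8, 0), (-6, 0), (-4, 0), (-2, 0), (0, 0), (2, 0), (4, 70), (6, 75), (8, 74), (10, 73), (12, 0), (14, 0), (16, 0), (18, 0), (20, 0), (22, 0), (24, 0)]
20 [(-16, 71), (-14, 74), (-12, 76), (-10, 72), (-8, 0), (-6, 0), (-4, 0), (-2, 0), (0, 0), (2, 0), (4, 72), (6, 76), (8, 74), (10, 73), (12, 0), (14, 0), (16, 0), (18, 0), (20, 0), (22, 0), (24, 0)]
top0 rim y [-37.7  38.3]
-20 [(-16, 71), (-14, 71), (-12, 77), (-10, 74), (-8, 71), (-6, 0), (-4, 0), (-2, 0), (0, 0), (2, 26), (4, 63), (6, 72), (8, 78), (10, 75), (12, 0), (14, 0), (16, 0), (18, 0), (20, 0), (22, 0), (24, 0)]
0 [(-16, 70), (-14, 70), (-12, 75), (-10, 75), (-8, 72), (-6, 0), (-4, 0), (-2, 0), (0, 0), (2, 29), (4, 66), (6, 73), (8, 77), (10, 74), (12, 0), (14, 0), (16, 0), (18, 0), (20, 0), (22, 0), (24, 0)]
20 [(-16, 71), (-14, 73), (-12, 78), (-10, 75), (-8, 72), (-6, 0), (-4, 0), (-2, 0), (0, 0), (2, 26), (4, 58), (6, 74), (8, 77), (10, 75), (12, 0), (14, 0), (16, 0), (18, 0), (20, 0), (22, 0), (24, 0)]
```

```bash
python3 -m crank '[[0,1.4,1.3,10,0,0,0],[0,1.4,1.3,20,0,0,0],[0,1.4,1.3,20,0,0,0],[0,1.4,1.3,20,0,0,0]]'
python3 - <<'E'
from h import *
a=.288;R=np.array([[np.cos(a),-np.sin(a)],[np.sin(a),np.cos(a)]])
from cell import manip
p,d=optics.camera("side");s=manip.read_state();print(s["eef_pos"],s["eef_rot"],((s["eef_pos"][:2]-[562.5,-127.5])@R).round(2))
W=cloud("side",d);L=(W[...,:2]-[562.5,-127.5])@R;z=W[...,2]
f=(abs(L[...,0])<15)&(abs(L[...,1])<50)&(z>95)&(z<140);q=L[f]
print("face x",np.median(q[:,0]),"y",np.percentile(q[:,1],[1,99]),np.polyfit(q[:,1],q[:,0],1))
k=(L[...,0]>0)&(L[...,0]<25)&(abs(L[...,1])<50)&(z>66)&(z<78);print(k.sum())
E
```

```text
clock: 4.1
eef_pos: [561.6, -125.8, 148.0]
eef_rot: [-3.141, -0.0, 1.859]
wrist_force: [0.0, 0.5, 0.4]
finger_gap: 9.9
finger_force: 25.0
[ 561.75811674 -125.98996536  148.42250818] [-3.14146072e+00 -3.24775126e-05  1.85897078e+00] [-0.28  1.66]
face x -6.261271452206114 y [-32.16063283  30.74074518] [-0.01354194 -6.23202202]
28
```

```bash
python3 -m crank '[[0,0.7,0,4,0,0,0],[0,0.7,0,8,0,0,0],[0,0.7,0,12,0,0,0],[0,0.7,0,16,0,0,0],[0,0.7,0,20,0,0,0],[0,0.7,0,20,0,0,0]]'
```

```text
clock: 4.75
eef_pos: [561.3, -125.4, 127.8]
eef_rot: [-3.141, -0.0, 1.859]
wrist_force: [-0.5, 0.6, -1.6]
finger_gap: 10.0
finger_force: 25.0
```

Run:
```python
from cell import manip
s=manip.read_state();print(s["eef_pos"],s["eef_rot"],s["wrist_force"],s["moment"])
```

```text
[ 561.2845268  -125.38416734  127.76354531] [-3.14076348e+00 -4.94501599e-04  1.85879012e+00] [-0.47538489  0.56759079 -1.56508196] [-0.07460535  0.0638244   0.02884717]
```

The label has entered the pocket with little force, so I'll continue.

```bash
python3 -m crank '[[0,0,0,6,0,0,0],[0,0,0,12,0,0,0],[0,0,0,18,0,0,0],[0,0,0,24,0,0,0],[0,0,0,30,0,0,0],[0,0,0,33,0,0,0],[0,0,0,33,0,0,0]]'
```

```text
clock: 5.45
eef_pos: [561.4, -125.4, 95.0]
eef_rot: [-3.141, -0.0, 1.859]
wrist_force: [0.6, -0.1, -0.4]
finger_gap: 9.8
finger_force: 25.0
```

```bash
python3 -m crank '[[0,0,0,1,0,0,0],[0,0,0,2,0,0,0],[0,0,0,3,0,0,0],[0,0,0,4,0,0,0],[0,0,0,5,0,0,0],[0,0,0,5,0,0,0]]'
```

```text
clock: 6.05
eef_pos: [561.7, -125.5, 91.3]
eef_rot: [3.141, 0.0, 1.859]
wrist_force: [-3.3, 1.4, 8.6]
finger_gap: 10.0
finger_force: 25.0
```

It has met the floor, with 8.6 N upward and the foot at about 26 mm. I'll release, lift clear, and move above the left clip with the fingers shut.

```bash
python3 -m crank '[[15,0,0,0,0,0,0],[30,0,0,0,0,0,0],[30,0,0,0,0,0,0],[30,0,0,-30,0,0,0],[30,0,0,-65,0,0,0],[30,0,0,-75,0,0,0],[0,30,-20,-75,0,0,0],[0,65,-45,-75,0,0,0],[0,95,-70,-75,0,0,0],[0,95,-70,-75,0,0,0]]'
python3 - <<'E'
from h import *
from cell import manip
q,e=optics.camera("side");a=.288;R=np.array([[np.cos(a),-np.sin(a)],[np.sin(a),np.cos(a)]])
s=manip.read_state();print(s["finger_gap"],s["eef_pos"],"box-local",((s["eef_pos"][:2]-[494.6,-147.6])@R).round(1))
W=cloud("side",e);L=(W[...,:2]-[562.5,-127.5])@R;z=W[...,2]
f=(abs(L[...,0])<15)&(abs(L[...,1])<50)&(z>85)&(z<140);v=L[f]
print("face x",np.median(v[:,0]),"y",np.percentile(v[:,1],[1,99]),"ztop",np.percentile(z[f],[90,98]))
cv2.imwrite("pics/rel.png",cv2.resize(q[140:300,270:450,::-1],(675,600),interpolation=cv2.INTER_CUBIC))
E
```

```text
clock: 7.05
eef_pos: [464.6, -52.4, 165.0]
eef_rot: [-3.14, -0.001, 1.86]
wrist_force: [0.3, -0.5, -0.6]
finger_gap: 0.7
finger_force: 0.0
0.4703178436781482 [466.49750731 -53.41632914 165.45895257] box-local [-0.2 98.3]
face x -5.987182337711231 y [-31.99216707  31.47464931] ztop [129.94684597 130.76043079]
```

View pics/rel.png

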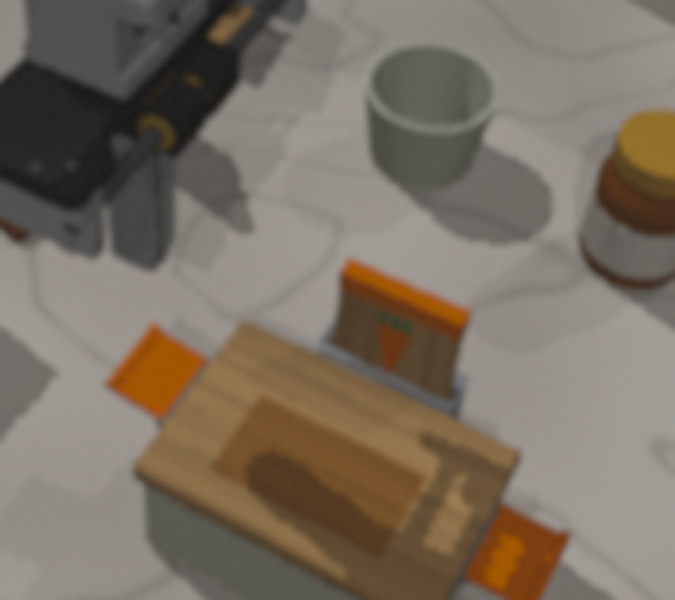

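The label stands fully down, its top at 130 mm (crop px (400,295)), and both clips still stand out. Now pushing the left clip down and in.

```bash
python3 -m crank '[[0,0,0,40,0,0,0],[0,0,0,70,0,0,0],[0,0,0,80,0,0,0],[0,0,0,90,0,0,0],[0,0,0,100,0,0,0],[0,0,0,110,0,0,0],[0,0,0,120,0,0,0],[0,0,0,122,0,0,0],[0,-2,0,122,0,0,0],[0,-3.5,0,122,0,0,0]]'
python3 -c "
from h import *
from cell import manip
a=.288;R=np.array([[np.cos(a),-np.sin(a)],[np.sin(a),np.cos(a)]])
s=manip.read_state();print(s['eef_pos'],'box-local',((s['eef_pos'][:2]-[494.6,-147.6])@R).round(1))"
```

```text
clock: 8.1
eef_pos: [468.5, -57.7, 43.7]
eef_rot: [3.142, -0.0, 1.859]
wrist_force: [-2.4, 9.8, -2.2]
finger_gap: 0.4
finger_force: 5.3
[468.5182186  -57.66276735  43.65173186] box-local [ 0.5 93.6]
```

The reaction of about 10 N shows the left clip is against the side. Now over to the right clip.

```bash
python3 -m crank '[[0,3,0,-5,0,0,0],[0,3,0,-50,0,0,0],[0,0,0,-95,0,0,0],[0,-45,0,-105,0,0,0],[0,-95,0,-105,0,0,0],[0,-140,0,-105,0,0,0],[0,-180,0,-105,0,0,0],[0,-191,0,-105,0,0,0],[0,-191,0,-105,0,0,0],[0,-191,0,-105,0,0,0]]'
python3 - <<'E'
from h import *
from cell import manip
a=.288;R=np.array([[np.cos(a),-np.sin(a)],[np.sin(a),np.cos(a)]])
s=manip.read_state();print(s['eef_pos'],'box-local',((s['eef_pos'][:2]-[494.6,-147.6])@R).round(1))
E
```

```text
clock: 9.1
eef_pos: [522.5, -239.8, 148.7]
eef_rot: [3.142, -0.0, 1.859]
wrist_force: [0.3, 0.2, 0.1]
finger_gap: 0.5
finger_force: 0.0
[ 522.505982   -239.77169285  148.71526443] box-local [  0.6 -96.3]
```

```bash
python3 -m crank '[[0,-1.5,0,30,0,0,0],[0,-1.5,0,55,0,0,0],[0,-1.5,0,65,0,0,0],[0,-1.5,0,75,0,0,0],[0,-1.5,0,85,0,0,0],[0,-1.5,0,95,0,0,0],[0,-1.5,0,105,0,0,0],[0,-1.5,0,105,0,0,0],[0,1,0,105,0,0,0],[0,3,0,105,0,0,0]]'
python3 -m crank '[[0,0,0,0,0,0,0]]'
python3 - <<'E'
from h import *
from cell import manip
a=.288;R=np.array([[np.cos(a),-np.sin(a)],[np.sin(a),np.cos(a)]])
s=manip.read_state();print(s['eef_pos'],'box-local',((s['eef_pos'][:2]-[494.6,-147.6])@R).round(1))
E
```

```text
clock: 10.1
eef_pos: [521.9, -237.8, 43.7]
eef_rot: [3.141, 0.0, 1.859]
wrist_force: [1.0, -2.1, 0.1]
finger_gap: 0.5
finger_force: 0.6
clock: 10.2
eef_pos: [521.9, -237.6, 43.8]
eef_rot: [3.141, 0.0, 1.859]
wrist_force: [1.1, 0.1, -0.9]
finger_gap: 0.5
finger_force: 0.0
[ 521.86055572 -237.60148657   43.78154062] box-local [  0.6 -94. ]
```

Only a light reaction here, so I'll push inward a little further and watch the force.

```bash
python3 -m crank '[[0,1,0,0,0,0,0],[0,2,0,0,0,0,0],[0,2.5,0,0,0,0,0]]'
```

```text
clock: 10.5
eef_pos: [521.6, -236.8, 43.8]
eef_rot: [3.14, 0.003, 1.859]
wrist_force: [3.9, -12.8, -5.8]
finger_gap: 0.4
finger_force: 6.9
```

The reaction is now 13 N, so the right clip is flat. I'll back off, lift and move away, then check.

```bash
python3 -m crank '[[0,-4,0,-5,0,0,0],[0,-4,0,-45,0,0,0],[0,-4,0,-90,0,0,0],[0,-30,-30,-130,0,0,0],[0,-60,-60,-160,0,0,0],[0,-95,-95,-180,0,0,0],[0,-120,-120,-180,0,0,0],[0,-120,-120,-180,0,0,0],[0,-120,-120,-180,0,0,0]]'
python3 - <<'E'
from h import *
p,d=optics.camera("side"); q,e=optics.camera("top")
a=.288;R=np.array([[np.cos(a),-np.sin(a)],[np.sin(a),np.cos(a)]])
for n,im,D in(("side",p,d),("top",q,e)):
    W=cloud(n,D);L=(W[...,:2]-[562.3,-127.5])@R;hsv=cv2.cvtColor(im,cv2.COLOR_RGB2HSV);z=W[...,2]
    m=(abs(L[...,0])<15)&(abs(L[...,1])<50)&(z>124)&(z<138)
    if m.sum()>5: print(n,"label top",m.sum(),L[m].mean(0).round(1),np.percentile(z[m],[10,90]).round(1))
    m=(hsv[...,0]<14)&(hsv[...,1]>190)&(abs(L[...,0]+70)<40)&(abs(L[...,1])>75)&(abs(L[...,1])<125)&(z>20)
    print("clip px",np.c_[L[m],z[m]].round(0)[:6].tolist(),m.sum())
    m=(hsv[...,0]>100)&(hsv[...,0]<130)&(hsv[...,1]>100)&(z>105)&(z<120)&(abs(W[...,0]-524)<40)&(abs(W[...,1]-245)<60); print("berry",m.sum(),W[m].mean(0).round(1) if m.any() else "")
f=lambda im,a:cv2.resize(im[a[1]:a[3],a[0]:a[2],::-1],(400,300),interpolation=cv2.INTER_CUBIC)
cv2.imwrite("pics/end.png",np.hstack([f(p,(200,110,440,290)),f(q,(160,60,440,270))]))
E
```

```text
clock: 11.4
eef_pos: [439.7, -384.9, 223.5]
eef_rot: [3.141, -0.0, 1.857]
wrist_force: [1.0, 0.7, -0.4]
finger_gap: 0.6
finger_force: 0.0
clip px [[-55.0, -83.0, 45.0], [-60.0, -83.0, 45.0], [-64.0, -83.0, 45.0], [-78.0, -83.0, 49.0], [-92.0, -83.0, 65.0], [-82.0, -83.0, 49.0]] 10
berry 0 
top label top 164 [-0.9  0.4] [128.2 131.7]
clip px [[-50.0, 84.0, 46.0], [-54.0, 86.0, 45.0], [-56.0, 86.0, 43.0], [-57.0, 84.0, 44.0], [-61.0, 85.0, 43.0], [-63.0, 86.0, 41.0]] 20
berry 139 [524.1 248.6 113.5]
```

View pics/end.png

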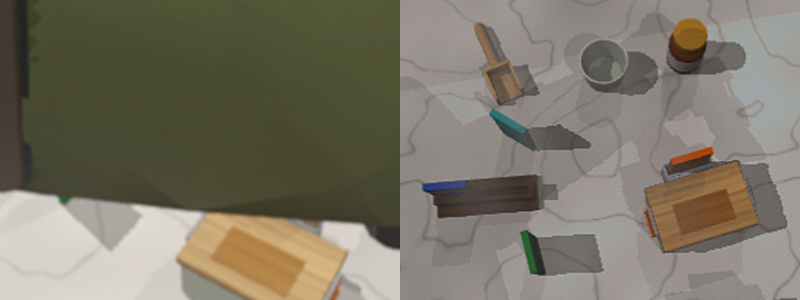

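The top view shows the carrot label standing in the pocket (crop px (690,160)), its top at 130 mm and within 1 mm of the pocket's centre. Both clips are flat, with outer faces 83–86 mm from the box's centre plane. The berry label has not moved, and the cup, jar and scoop look undisturbed.

```bash
python3 -c "
from cell import manip
print(manip.sign_off())"
```

```text
the job is handed in; nothing more can be done
None
```

The job is handed in at about 11.5 s: the carrot label is fully down in the pocket, both clips are folded flat, the berry label is unmoved, and the cup, jar and scoop look untouched; the hand-in returned no verdict.

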